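# Open the locked cash box down to the torch

### The arm

A 6-joint arm with a two-finger parallel gripper is mounted at the origin on the work surface. World frame = base frame: x ahead of the robot, y to its left, z up, the work surface at z = 0. Lengths are in m, angles in rad, forces in N, time in s.
With the tool pointing down it reaches from about 0.35 to 1 m from the base axis. Payload 7.1 kg.
Tool frame: the origin (TCP) lies between the finger pads; the fingertips stand 22 mm ahead of it and the grasp point (between the pads) lies 3 mm ahead of it; z points along the fingers, y is the line along which they close (so a half turn about z gives the same grasp; the last joint's range is limited). The gripper opens to 85 mm and grips with 20 to 120 N. Pads are 22 mm wide; open, the fingers measure 114 mm over their backs; the gripper's body (76 mm by 85 mm) begins 54 mm behind the grasp point. The pads swing forward as they close: fully open they stand 13 mm farther back than shut.
Start: joints at [-1.138, 0.423, 1.63, -0, 1.089, -0.019], TCP at [0.273, -0.562, 0.253] pointing down, gripper open.
Joint ranges: [-3, 3], [-0.9, 2.11], [0.09, 2.58], [-1.31, 4.45], [0.11, 2.69], [-2.54, 2.54]. Speed limits (rad/s): [2.39, 2.39, 3.01, 3.14, 3.14, 3.14].

### API

Orientations are given as a rotation vector (axis times angle).
In Python, from rig import manip gives the robot as it stands. The module is installed in compiled form; this text tells all that it offers. Calls block until the motion is done:
- manip.move_to(position, orientation): joint-space move of the TCP to a pose.
- manip.servo_line(position, orientation=None, rate=0.15): straight line of the TCP; orientation=None keeps the orientation; rate is the mean speed in m/s.
- manip.set_joints(angles): joint-space move.
- manip.command_gripper(opening, f_grip=None): finger opening in m; f_grip is the grip in N (None keeps the last); returns when the fingers have stopped.
- manip.hold(seconds).
- manip.solve_ik(position, orientation): joint angles nearest the present ones, or None.
- manip.camera(name): name is "scene" or "top" or "wrist"; returns a dict with "image" (420x560x3 uint8, red, green, blue), "fx", "fy", "cx", "cy" (pixels), "cam_to_world" (4x4, takes a point from camera to world coordinates); the wrist camera has in their place "mount" (4x4, takes a point from camera to tool coordinates, whose origin is the TCP and whose axes are the flange's). Camera axes: x right, y down, z forward; pixel columns grow to the right and rows downward; lengths in m; the calibration is good to about 2 mm. A picture is of the moment at which its call begins: read the wrist's pose just before it. There is no depth.
A pose or a line that the arm cannot do raises manip.IKError and nothing moves.
- manip.sign_off(): hands the job in; it is judged then, once.
Readings, each from a call of its own:
- manip.get_time(): time.
- manip.get_joint_positions(): joint angles.
- manip.get_joint_vel(): joint speeds.
- manip.get_tau(): joint torques, N m.
- manip.get_position(): TCP position.
- manip.get_ee_rot(): TCP orientation.
- manip.get_contact_force(): force on the tool from outside, world axes, zero at the start.
- manip.get_torque(): the same for the moment, N m.
- manip.get_width(): finger opening in m.
- manip.get_grip_force(): force on a finger pad.
Only numpy, scipy, OpenCV 4.12 (cv2) and the standard library are available. Lean on these libraries where they do the work, as an engineer would, in place of code of your own. Each camera call takes 0.05 s, during which the arm holds its last target. There are 200 camera calls.

### The job

A pupil's torch is locked away at the bottom of the grey cash box: take the box apart so that it can be seen and claimed. Turn the black thumb-turn a quarter turn clockwise to free the cam lock, swing the lid right back until it stays open, then lift the coin tray out, keeping it level with both beads in their wells, and put it down (do not drop it) in the middle of the cork mat and let go. Leave the torch lying in the box, and do not shift the other things on the shelf.

Things in the scene. Friction and masses are not known exactly. Their poses are not given: they have to be found in the camera images.
- cashbox: Grey cash box, screwed to the shelf. Origin: centre of its underside. Base 160 mm (x) by 200 mm (y), 90 mm high, walls 4 mm; its front (lock, tab) faces its own -x, roughly to the robot's right, and the lid hinge runs along its y atop the rear (+x) wall. The shut lid's top is 96 mm up. Ledges 38 mm up along the two ends carry the coin tray; the torch lies below it.
- lid (a joint): Angle of the lid about its hinge, rad: 0 shut, grows as the front edge rises and swings back (towards the box's +x), stop at 1.85 (leaning 16 degrees past upright). Lid 220 g: about 1.3 N to lift at the tab; below 1.57 it falls shut when let go, past it it falls open to the stop and stays.
- lid_hinge (a point): Point on the hinge line, in the middle of the box's rear top edge, 80 mm behind the box centre (+x) and 90 mm above the shelf. The lid turns about the box's y axis through it. The lid's underside lies in the plane through this line, and its top is 6 mm above it when shut.
- lid_tab (a point): Middle of the lower front edge of the dark grey finger tab on the front of the lid: 70 mm wide, 6 mm thick, 20 mm proud of the lid. 184 mm from the hinge line, 2 mm below the plane of the lid's underside; 104 mm in front of the box centre, 88 mm above the shelf when shut. Nothing is under it, so fingertips tilted towards the box can go under and push it up. The axes turn with the lid.
- cam (a joint): Angle of the cam lock, rad: grows clockwise seen from above. About 0 (the thumb-turn's bar points front to back): locked, the steel cam under the lid catches below the box's front rim and the lid cannot rise. 1.57 (stop, a quarter turn): the bar lies across the box (along its y), the lid is free; it comes free at about 1.3. Moderate friction (0.04 N m) keeps it where it is left.
- thumb_turn (a point): Middle of the black thumb-turn bar (48 mm long, 10 mm wide, 18 mm high) on its round steel rosette (34 mm across, 4 mm high) on the lid top, 58 mm in front of the box centre. The point is on the turning axis, 14 mm above the lid top (110 mm above the shelf when shut); the bar spans 9 mm above and below it. The point's x axis runs along the bar.
- tray: Dark grey lift-out coin tray, 134 mm (x) by 184 mm (y), rim 36 mm high, walls and floor 3 mm, 180 g, with six open wells. Origin: centre of its underside. In the box it sits on the ledges with 4 mm play all round, its centre 5 mm behind (+x of) the box's, its axes along the box's.
- tray_grip (a point): Middle of the tray's moulded grip, 38 mm above the tray's underside: an upright web 12 mm thick (x) and 65 mm long (y) across the middle of the tray, its top 48 mm above the underside (12 mm above the rim), reaching down to the tray floor. On each side of it is an empty well 58 mm (x) by 65 mm (y), clear for a finger; take it from above with the fingers closing along the tray's x.
- bead_a_center (a point): Centre of a glossy red-brown wooden bead, 38 mm across, loose in the +x, +y corner well of the tray (62 mm in x by 54 mm in y).
- bead_b_center (a point): Centre of a glossy green wooden bead, 38 mm across, loose in the -x, -y corner well of the tray.
- torch_center (a point): Centre of the red plastic torch (136 mm long, 31 mm thick) that lies on the floor of the box below the tray, along the box's y. It stays there.
- mat: Cork mat, 180 mm (x) by 206 mm (y), 3 mm thick, fixed to the shelf beside the box. Origin: centre of its underside.
- aeroplane: Silver toy aeroplane, 142 mm long, 150 mm wingspan, 58 mm high, standing on the shelf beyond the work. Origin under its middle. Bystander.
- ruler: Bamboo ruler segment, 150 mm by 30 mm by 5 mm, lying flat. Origin under its centre. Bystander.
- beaker: Blue plastic drinking beaker, 72 mm across and 95 mm high. Origin under its centre. Bystander.

How it is judged:
By the outcome, as a careful person would: the job done as asked, in the order asked, and still so for the second after the job is handed in, with the robot touching nothing.
It also fails if it takes over 72 s, if anything falls off the work surface, if the arm or the gripper's body presses on something with over 40 N, if the wrist force passes 120 N, or if a joint passes its speed limit or range.

## Working session

There is one attempt and no reset: what is moved stays moved. The work goes in short steps, each a Python script; the robot and the scene stay as the last script left them, time stands still between calls to the robot, and variables do not carry over. Pictures are saved under pics/ and viewed, at most 10 in all, crops included, and the job is handed in when it is done.

```bash
mkdir -p pics; ls; python3 - <<'E'
from rig import manip
import cv2, numpy as np, pickle
D={}
for n in ("scene","top"):
    c=manip.camera(n); D[n]=c
    cv2.imwrite(f"pics/{n}0.png",c["image"][:,:,::-1])
    print(n,c["fx"],c["cx"],c["cy"],np.round(c["cam_to_world"],3).tolist())
pickle.dump(D,open("d0.pkl","wb"))
w=manip.camera("wrist"); print(np.round(w["mount"],3).tolist(),w["fx"])
print(manip.get_position(),manip.get_ee_rot(),manip.get_time())
E
```

```text
pics
scene 455.84318067520957 282.9114519698368 210.03519494657692 [[0.343, 0.593, -0.728, 1.442], [0.939, -0.217, 0.266, -0.295], [0.0, -0.775, -0.631, 0.83], [0.0, 0.0, 0.0, 1.0]]
top 437.04906231589837 285.83867598191057 199.02336837775317 [[-0.012, -0.995, 0.103, 0.526], [-1.0, 0.01, -0.014, -0.001], [0.013, -0.104, -0.995, 1.227], [0.0, 0.0, 0.0, 1.0]]
[[-0.001, -0.95, -0.313, 0.08], [1.0, -0.001, 0.001, -0.0], [-0.001, -0.313, 0.95, -0.121], [0.0, 0.0, 0.0, 1.0]] 294.71718679992256
[ 0.27271623 -0.56191049  0.25270239] [-3.06060937e+00 -7.03417579e-01  4.11008766e-04] 0.15
```

View pics/scene0.png

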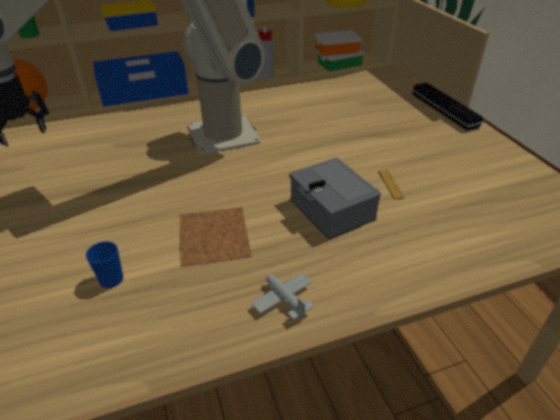

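View pics/top0.png

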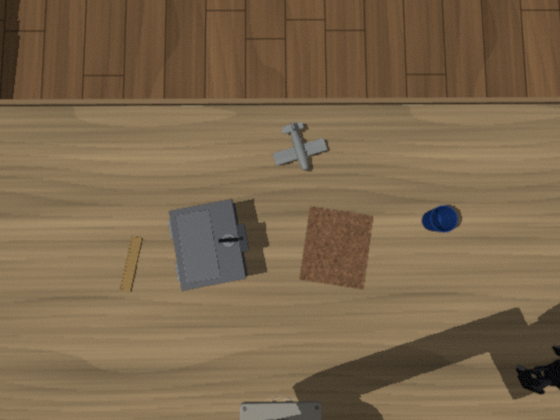

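The scene shows the locked grey box on the robot's left (thumb-turn near px (231,240) in top), with its front facing right. The cork mat is at (337,247), the aeroplane at (300,148), the ruler at (131,263) and the beaker at (440,220). Next I take two wrist views over the box.

```bash
cat > h.py <<'E'
from rig import manip
import cv2, numpy as np, pickle
from scipy.spatial.transform import Rotation as R
def down(phi):
    "tool z down, tool x at world angle phi"
    x=np.array([np.cos(phi),np.sin(phi),0]);z=np.array([0,0,-1.]);return R.from_matrix(np.c_[x,np.cross(z,x),z]).as_rotvec()
def snap(name):
    p=np.array(manip.get_position());r=np.array(manip.get_ee_rot());c=manip.camera("wrist")
    T=np.eye(4);T[:3,:3]=R.from_rotvec(r).as_matrix();T[:3,3]=p
    c["cam_to_world"]=T@np.array(c["mount"]);pickle.dump(c,open(name+".pkl","wb"))
    cv2.imwrite(f"pics/{name}.png",c["image"][:,:,::-1]);return c
def ray(c,uv):
    uv=np.atleast_2d(uv);d=np.c_[(uv[:,0]-c["cx"])/c["fx"],(uv[:,1]-c["cy"])/c["fy"],np.ones(len(uv))]
    T=c["cam_to_world"];return T[:3,3],d@T[:3,:3].T
def onplane(c,uv,z):
    o,d=ray(c,uv);return o+d*((z-o[2])/d[:,2])[:,None]
def tri(c1,a,c2,b):
    o1,d1=ray(c1,a);o2,d2=ray(c2,b);out=[]
    for u,v in zip(d1,d2):
        s,t=np.linalg.lstsq(np.c_[u,-v],o2-o1,rcond=None)[0];out.append(np.r_[(o1+s*u+o2+t*v)/2,np.linalg.norm(o1+s*u-o2-t*v)])
    return np.array(out)
E
python3 - <<'E'
from h import *
ph=np.radians(97)
manip.command_gripper(0.04)
manip.move_to([0.48,0.09,0.30],down(ph)); snap("wA")
manip.servo_line([0.53,0.20,0.30],rate=0.2); snap("wB")
print(manip.get_joint_positions(),manip.get_time())
E
```

```text
[ 3.38677668e-01  2.84902310e-01  1.71946423e+00 -3.30477949e-04
  1.13827624e+00  2.17197736e-01] 3.9417
```

View pics/wA.png

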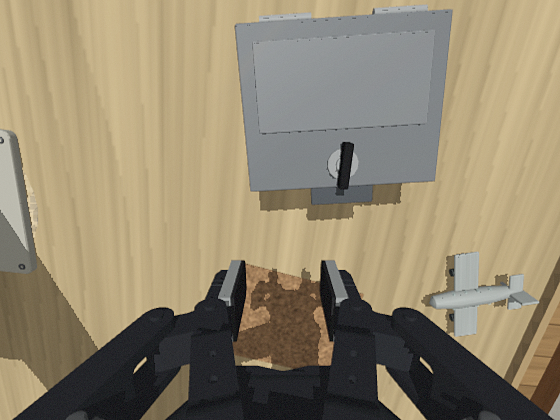

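View pics/wB.png

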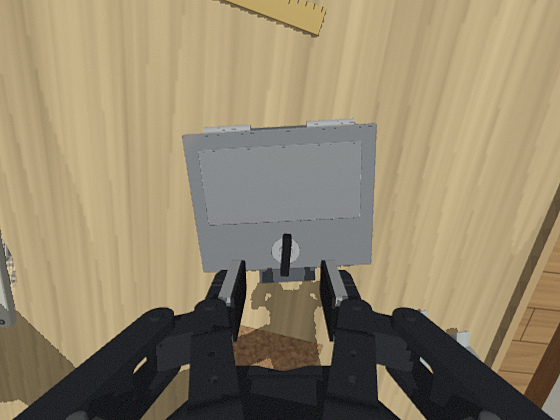

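Wrist view A shows the lid corners at about (236,25), (452,10), (436,181) and (250,190), with the rosette at (342,163). In view B they're at (183,136), (376,124), (371,263) and (204,271), with the rosette at (285,250). The black bar points front to back. Next I triangulate these and get the mat from the top image.

```bash
python3 - <<'E'
from h import *
A=pickle.load(open("wA.pkl","rb"));B=pickle.load(open("wB.pkl","rb"));top=pickle.load(open("d0.pkl","rb"))["top"];sc=pickle.load(open("d0.pkl","rb"))["scene"]
cr=lambda c,p:cv2.cornerSubPix(cv2.cvtColor(c["image"],cv2.COLOR_RGB2GRAY),np.array(p,np.float32).reshape(-1,1,2),(5,5),(-1,-1),(3,30,.01)).reshape(-1,2)
a=cr(A,[(236,25),(452,10),(436,181),(250,190)]);b=cr(B,[(183,136),(376,124),(371,263),(204,271)])
print(a.round(1).tolist(),b.round(1).tolist())
P=tri(A,a,B,b);print(P.round(4))
z=P[:,2].mean()
for c,q in((A,a),(B,b)):
    W=onplane(c,q,z)[:,:2];f=(W[2]+W[3]-W[0]-W[1])/2;s=(W[0]+W[3]-W[1]-W[2])/2   # f: rear->front, s: +y side
    print("plane",W.round(4).tolist(),"yaw front",np.degrees(np.arctan2(-f[1],-f[0])),"yaw side",np.degrees(np.arctan2(-s[0],s[1])), np.linalg.norm(f),np.linalg.norm(s))
# rosette + bar
for n,c,(u,v) in(("A",A,(345,165)),("B",B,(285,252))):
    im=c["image"].astype(int);m=(im.max(2)<45).astype(np.uint8);m2=np.zeros_like(m);m2[v-30:v+ (32 if n=="A" else 28),u-16:u+17]=m[v-30:v+(32 if n=="A" else 28),u-16:u+17]
    k,l,st,ce=cv2.connectedComponentsWithStats(m2);i=1+st[1:,4].argmax()
    ys,xs=np.nonzero(l==i);r=cv2.minAreaRect(np.c_[xs,ys].astype(np.float32));bx=cv2.boxPoints(r)
    print(n,"bar",ce[i],r); W=onplane(c,bx,.119)
    e=[W[1]-W[0],W[2]-W[1]];e=max(e,key=np.linalg.norm);print(" bar centre@.119",onplane(c,ce[i],.119),"ang",np.degrees(np.arctan2(e[1],e[0])),np.linalg.norm(e))
    hi=((im.min(2)>165)).astype(np.uint8);m3=np.zeros_like(hi);m3[v-25:v+25,u-22:u+22]=hi[v-25:v+25,u-22:u+22]
    ys,xs=np.nonzero(m3);(cx,cy),rr=cv2.minEnclosingCircle(np.c_[xs,ys].astype(np.float32)) if len(xs) else ((0,0),0);print(" ros",cx,cy,rr,onplane(c,(cx,cy),.1))
# mat
for c in (top,sc):
    h=cv2.cvtColor(c["image"],cv2.COLOR_RGB2HSV);rgb=c["image"].astype(int)
    m=((h[...,0]<16)&(h[...,1]>110)&(h[...,2]>50)).astype(np.uint8);m=cv2.morphologyEx(m,cv2.MORPH_CLOSE,np.ones((5,5)));m=cv2.morphologyEx(m,cv2.MORPH_OPEN,np.ones((5,5)))
    cs,_=cv2.findContours(m,0,1)
    for q in cs:
        r=cv2.boundingRect(q)
        if 1500<cv2.contourArea(q)<9000:
            W=onplane(c,q.reshape(-1,2).astype(float),.003)[:,:2];print("mat?",r,cv2.minAreaRect((W*1000).astype(np.float32)))
E
```

```text
[[233.8000030517578, 25.299999237060547], [452.1000061035156, 9.199999809265137], [434.3999938964844, 181.10000610351562], [250.1999969482422, 191.0]] [[181.0, 135.5], [376.1000061035156, 123.30000305175781], [370.79998779296875, 263.79998779296875], [202.8000030517578, 271.5]]
[[4.129e-01 2.478e-01 9.280e-02 3.000e-04]
 [6.175e-01 2.855e-01 9.450e-02 2.000e-04]
 [6.474e-01 1.227e-01 9.440e-02 1.000e-04]
 [4.426e-01 8.660e-02 9.430e-02 6.000e-04]]
plane [[0.4133, 0.2475], [0.6179, 0.2857], [0.6476, 0.1227], [0.4429, 0.0864]] yaw front 100.37239490858488 yaw side 100.31195176333217 0.16472503370727887 0.20800244185505032
plane [[0.4132, 0.248], [0.6176, 0.2856], [0.6476, 0.1225], [0.4423, 0.0866]] yaw front 100.31852775118982 yaw side 100.15906501605104 0.1649157493894559 0.208147191495932
A bar [344.95419847 164.92557252] ((344.8605651855469, 165.54159545898438), (12.15015697479248, 47.721839904785156), 6.581944942474365)
 bar centre@.119 [[0.53864827 0.13158748 0.119     ]] ang 93.70341163907585 0.04833849602697038
 ros 342.9149475097656 163.56185913085938 15.11301326751709 [[0.54051789 0.13038909 0.1       ]]
B bar [285.67346939 254.59766764] ((285.6589660644531, 254.51272583007812), (8.492866516113281, 41.587135314941406), 4.5739216804504395)
 bar centre@.119 [[0.54009082 0.13418934 0.119     ]] ang 92.73885101259718 0.051611435976844644
 ros 285.85369873046875 250.36769104003906 12.428372383117676 [[0.5409388  0.13057141 0.1       ]]
mat? (301, 208, 71, 80) ((517.6884765625, -157.16844177246094), (178.94561767578125, 204.36534118652344), 80.73982238769531)
mat? (180, 208, 70, 58) ((521.138671875, -157.16683959960938), (178.5026397705078, 204.46240234375), 81.2418441772461)
```

```bash
python3 - <<'E'
from h import *
p=np.array([.5406,.1305]);ph=np.radians(94)
manip.move_to([*p,.17],down(ph))
manip.servo_line([*p,.125],rate=.08); print("F",manip.get_contact_force())
manip.command_gripper(0.0,30); print("w",manip.get_width(),manip.get_grip_force(),manip.get_contact_force())
q=np.array(manip.get_joint_positions());q[5]+=np.radians(85);manip.set_joints(q)
print("turned",manip.get_contact_force(),manip.get_torque(),manip.get_joint_positions()[5]-q[5])
manip.command_gripper(.04);manip.servo_line([*p,.19],rate=.15)
c=snap("t1");print(manip.get_time())
E
```

```text
F [ 0.16279536  0.72866014 -0.37990953]
w 0.012024578366752843 29.35068279504776 [-0.21635587 -0.23078001  3.44907306]
turned [ 1.45523487 -3.11271969  0.7168893 ] [-0.49362009 -0.22000746  0.0490764 ] -0.0009728130185044925
8.0417
```

View pics/t1.png

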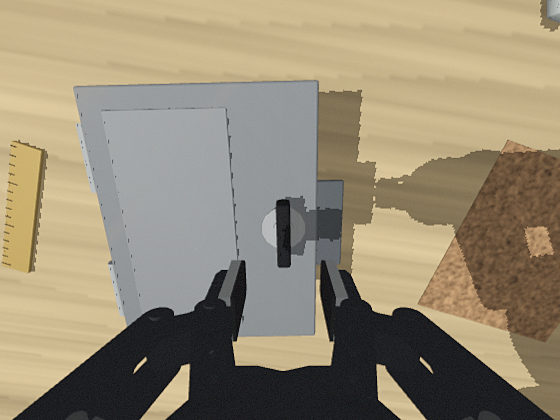

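The wrist view shows the bar at (283,233), now parallel to the lid's front edge (318,82)–(315,333), so the cam is free. Next is the lid: check IK along the tab's arc, then swing it.

```bash
cat >> h.py <<'E'
YB=np.radians(100.3);C=np.array([.530,.1875])
xb=np.array([np.cos(YB),np.sin(YB),0]);yb=np.array([-xb[1],xb[0],0]);zh=np.array([0,0,1.])
def box(x,z,y=0): return np.r_[C,0]+x*xb+y*yb+z*zh
def lidpose(th,a,gap=0.,back=0.):
    d=np.cos(a)*xb-np.sin(a)*zh;n=np.sin(a)*xb+np.cos(a)*zh
    c,s=np.cos(th),np.sin(th);ex,ez=-.184,-.002
    E=box(.08+c*ex+s*ez,.09-s*ex+c*ez)
    return E-(.011+gap)*n-back*d, R.from_matrix(np.c_[n,np.cross(d,n),d]).as_rotvec()
E
python3 - <<'E'
from h import *
A0=np.radians(45)
ths=np.radians([0,15,30,45,60,75,90,101])
W=[lidpose(t,np.clip(t,A0,np.radians(92))) for t in ths]
pre=lidpose(0,A0,.006,.09);ins=lidpose(0,A0,.006)
for p in [pre,ins]+W:
    q=manip.solve_ik(*p);print(p[0].round(3),None if q is None else np.round(q,2))
E
```

```text
[0.562 0.011 0.14 ] [-0.32  0.69  1.72  0.71  1.27 -0.9 ]
[0.551 0.073 0.076] [-0.22  0.77  1.78  0.8   1.13 -0.96]
[0.55  0.078 0.08 ] [-0.22  0.76  1.78  0.81  1.13 -0.96]
[0.549 0.083 0.128] [-0.21  0.67  1.79  0.79  1.18 -0.89]
[0.546 0.101 0.172] [-0.18  0.6   1.8   0.78  1.21 -0.82]
[0.541 0.129 0.211] [-0.13  0.53  1.81  0.79  1.23 -0.75]
[0.534 0.165 0.243] [ 0.03  0.39  1.81  0.59  1.1  -0.47]
[0.526 0.207 0.264] [ 0.23  0.32  1.78  0.3   1.05 -0.11]
[0.518 0.253 0.274] [0.43 0.33 1.72 0.   1.09 0.25]
[0.512 0.288 0.271] [ 0.51  0.35  1.69 -0.04  1.11  0.34]
```

```bash
python3 - <<'E'
from h import *
A0=np.radians(45)
manip.servo_line([.5406,.1305,.21],rate=.2)
manip.command_gripper(0.0,30)
mid=lidpose(0,A0,.03,.12)
manip.move_to(mid[0]+[0,0,.03],mid[1]);manip.move_to(*lidpose(0,A0,.006,.06))
manip.servo_line(*lidpose(0,A0,.006),rate=.08)
print("in",manip.get_position().round(3) if hasattr(manip.get_position(),'round') else 0,manip.get_contact_force())
for t in np.radians([0,8,16,30,45,60,75,90,101]):
    manip.servo_line(*lidpose(t,np.clip(t,A0,np.radians(92))),rate=.1)
    F=np.array(manip.get_contact_force());print(round(np.degrees(t)),F.round(2),manip.get_time())
    if np.linalg.norm(F)>25: print("stop");break
c=manip.camera("scene");cv2.imwrite("pics/s1.png",c["image"][:,:,::-1])
E
```

```text
in [0.551 0.073 0.076] [ 0.38660304  0.52802907 -0.24823284]
0 [ 0.28 -0.28 -1.12] 12.4833
8 [ 1.76 -0.98 -0.68] 12.8917
16 [ 1.43 -1.86 -1.22] 13.3
30 [ 1.73 -2.07 -1.15] 13.9
45 [-0.05 -1.3  -0.53] 14.5333
60 [-0.75 -1.23 -0.18] 15.1667
75 [ 1.27 -0.06 -0.62] 15.8
90 [ 0.77 -0.67  0.44] 16.4333
101 [ 0.36  0.18 -0.45] 16.9333
```

View pics/s1.png

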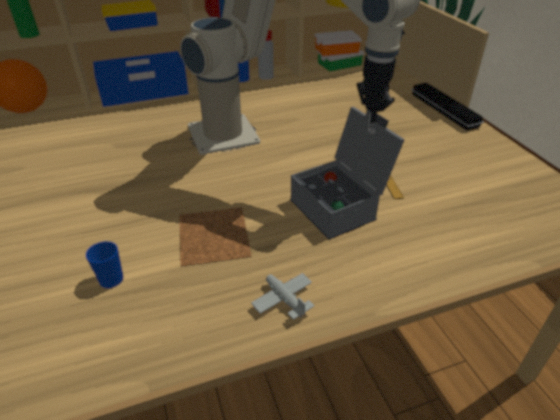

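The scene view shows the lid leaning back past upright at (365,150), and the tray with its red bead (330,176) and green bead (338,205) in the box. Next I retreat and take two near views of the tray grip.

```bash
python3 - <<'E'
from h import *
p=np.array(manip.get_position())
manip.servo_line(p-.12*xb+.03*zh,rate=.25)
manip.command_gripper(.06)
ph=YB+np.pi/2
manip.move_to(box(-.06,.30),down(ph));snap("v1")
manip.servo_line(box(.01,.30,.03),rate=.2);snap("v2");print(manip.get_time(),np.round(manip.get_joint_positions(),2))
a,b=[cv2.imread(f"pics/v{i}.png")[:300] for i in(1,2)]
cv2.imwrite("pics/v12.png",cv2.resize(np.vstack([a,b]),(560,600)))
E
```

```text
20.35 [ 0.34  0.24  1.79 -0.    1.12 -1.41]
```

View pics/v12.png

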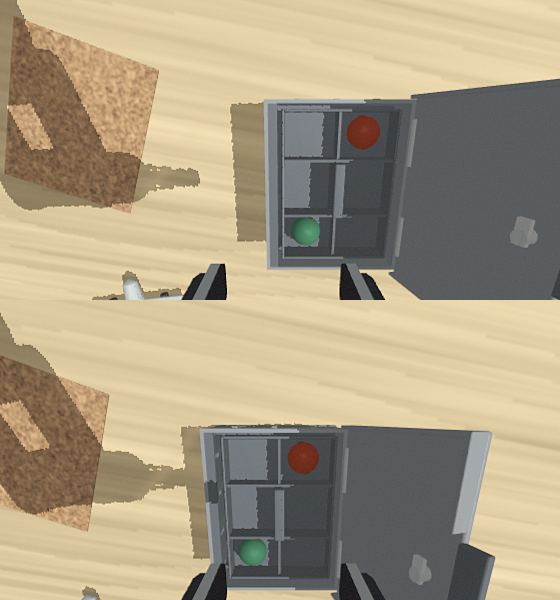

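Stacked view (v1 top, v2 bottom): the grip web's top is at about (339,189) in v1 and (279,515−300=215) in v2. The red bead is at (363,132) and the green at (305,231). Next I triangulate the web's top and the beads.

```bash
python3 - <<'E'
from h import *
V=[pickle.load(open(f"v{i}.pkl","rb")) for i in(1,2)]
loc=lambda P:np.c_[(P[:,:3]-np.r_[C,0])@np.c_[xb,yb,zh]]
E1=[];Bd=[]
for c,(u0,u1,v0,v1) in zip(V,((328,352,150,228),(268,292,176,256))):
    g=cv2.cvtColor(c["image"],cv2.COLOR_RGB2GRAY)[v0:v1,u0:u1]
    t,m=cv2.threshold(g,0,255,cv2.THRESH_OTSU);m=cv2.morphologyEx(m,cv2.MORPH_OPEN,np.ones((3,5)))
    k,l,st,ce=cv2.connectedComponentsWithStats(m);i=1+st[1:,4].argmax();ys,xs=np.nonzero(l==i)
    r=cv2.minAreaRect(np.c_[xs,ys].astype(np.float32));bx=cv2.boxPoints(r)+[u0,v0];bx=bx[np.argsort(bx[:,1])]
    E1.append([bx[:2].mean(0),bx[2:].mean(0),bx.mean(0)]);print(t,st[i],r,bx.round(1).tolist())
    im=c["image"].astype(int);q=[]
    for m in((im[...,0]>im[...,1]*2.2)&(im[...,0]>80),(im[...,1]>im[...,0]*1.4)&(im[...,1]>im[...,2]*1.15)&(im[...,1]>60)):
        k,l,st,ce=cv2.connectedComponentsWithStats(m.astype(np.uint8));i=1+st[1:,4].argmax();q.append(ce[i])
    Bd.append(q)
P=tri(V[0],E1[0],V[1],E1[1]);print("web box frame",loc(P).round(4),P[:,3],P.round(4))
Q=tri(V[0],Bd[0],V[1],Bd[1]);print("beads",loc(Q).round(4),Q[:,3])
for c,e in zip(V,E1): print("plane .086",loc(onplane(c,np.array(e),.086)).round(4))
E
```

```text
97.0 [  6  15  12  53 477] ((11.060345649719238, 40.97413635253906), (9.160635948181152, 52.556209564208984), 3.3664608001708984) [[336.0, 164.5], [345.2, 165.0], [332.9, 216.9], [342.1, 217.5]]
95.0 [  7  14   9  51 453] ((11.0, 39.0), (50.0, 8.0), 90.0) [[275.0, 190.0], [283.0, 190.0], [283.0, 240.0], [275.0, 240.0]]
web box frame [[ 0.0056  0.0305  0.0852]
 [ 0.0053 -0.0319  0.087 ]
 [ 0.0055  0.0001  0.0861]] [0.00036033 0.00011938 0.0002256 ] [[4.990e-01 1.875e-01 8.520e-02 4.000e-04]
 [5.604e-01 1.985e-01 8.700e-02 1.000e-04]
 [5.289e-01 1.928e-01 8.610e-02 2.000e-04]]
beads [[ 0.034   0.0651  0.0614]
 [-0.031  -0.0586  0.063 ]] [7.89860948e-05 4.74025566e-04]
plane .086 [[ 0.0055  0.0304  0.086 ]
 [ 0.0056 -0.0323  0.086 ]
 [ 0.0055 -0.      0.086 ]]
plane .086 [[ 0.0055  0.0308  0.086 ]
 [ 0.0053 -0.0322  0.086 ]
 [ 0.0054  0.0002  0.086 ]]
```

```bash
python3 - <<'E'
from h import *
c=pickle.load(open("v1.pkl","rb"))
k=cv2.cornerSubPix(cv2.cvtColor(c["image"],cv2.COLOR_RGB2GRAY),np.array([(14,17),(159,71),(131,213),(6,178)],np.float32).reshape(-1,1,2),(4,4),(-1,-1),(3,30,.01)).reshape(-1,2)
M=onplane(c,k,.003)[:,:2];e=M[1]-M[2];e2=M[0]-M[1];print(k.round(1).tolist(),M.round(4).tolist(),"centre",M.mean(0),(M[0]+M[2])/2,(M[1]+M[3])/2,"ang",np.degrees(np.arctan2(e[1],e[0])),np.degrees(np.arctan2(e2[1],e2[0])),np.linalg.norm(e),np.linalg.norm(e2))
ph=YB+np.pi/2
manip.servo_line(box(.0055,.13),rate=.15)
manip.servo_line(box(.0055,.075),rate=.08);print("F",manip.get_contact_force())
manip.command_gripper(0.0,50);print("w",manip.get_width(),manip.get_grip_force(),manip.get_contact_force())
manip.servo_line(box(.0055,.10),rate=.04);print(manip.get_contact_force(),manip.get_width())
manip.servo_line(box(.0055,.175),rate=.08);print(manip.get_contact_force(),manip.get_torque(),manip.get_width(),manip.get_time())
s=manip.camera("scene")["image"];w=snap("l1")["image"]
cv2.imwrite("pics/l1b.png",np.vstack([w,cv2.resize(s[100:280,200:480],(560,360))])[:780,:,::-1][::1][:600])
E
```

```text
[[13.5, 16.0], [158.8000030517578, 70.9000015258789], [130.10000610351562, 212.8000030517578], [6.0, 178.0]] [[0.4033, -0.2305], [0.4329, -0.0529], [0.6336, -0.086], [0.6122, -0.2621]] centre [ 0.52047956 -0.15787885] [ 0.51840912 -0.15822745] [ 0.52255    -0.15753025] ang 170.64921192504804 -99.49430198827066 0.20332813775351233 0.18000213698058384
F [-0.08910241 -0.32465612  0.12512266]
w 0.010974920059482451 49.09932196140289 [-0.73474674 -0.55001404  4.80809887]
[ 0.55499824  1.00231647 -1.70063206] 0.011188525765290808
[-0.48765887 -0.06129992 -2.57349884] [-0.00960949  0.00048576 -0.02064768] 0.011504185311776759 24.85
```

View pics/l1b.png

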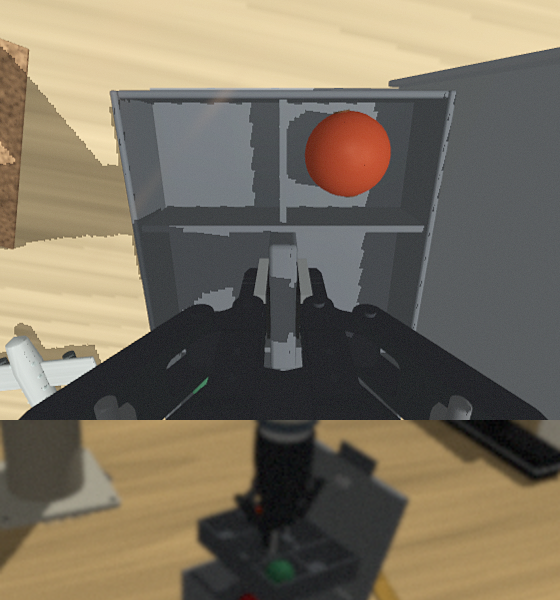

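The view shows the tray lifted, level, held by the web, with the red bead in its well at (348,153). The green bead shows in its well in the scene crop. Next I carry it to the mat.

```bash
python3 - <<'E'
from h import *
m=np.array([.5195,-.1575]);o=down(np.radians(80.8+90))
manip.servo_line(box(-.10,.175),rate=.12)
manip.servo_line([*m,.15],o,rate=.13)
manip.servo_line([*m,.05],rate=.08)
print(manip.get_contact_force(),manip.get_width())
F0=manip.get_contact_force()[2]
for z in np.arange(.046,.0369,-.001):
    manip.servo_line([*m,z],rate=.015);f=manip.get_contact_force()[2]
    if f-F0>1.5: break
print("z",z,f,F0)
manip.command_gripper(.035);manip.hold(.3)
print("w",manip.get_width(),manip.get_contact_force())
manip.servo_line([*m,.12],rate=.1)
manip.servo_line([m[0]-.02,m[1]-.12,.33],rate=.25);print(manip.get_time())
t=manip.camera("top")["image"][150:330,150:430];s=manip.camera("scene")["image"][130:290,140:420];snap("e1")
cv2.imwrite("pics/fin.png",np.vstack([cv2.resize(t,(467,300),interpolation=cv2.INTER_CUBIC),cv2.resize(s,(467,267))])[:,:,::-1])
E
```

```text
[ 0.83924815  0.35006562 -2.14071621] 0.0113161149607593
z 0.039999999999999994 6.196160351138365 -2.1407162094030743
w 0.03507711493096846 [-0.30441096  0.12211623 -0.50325557]
34.075
```

View pics/fin.png

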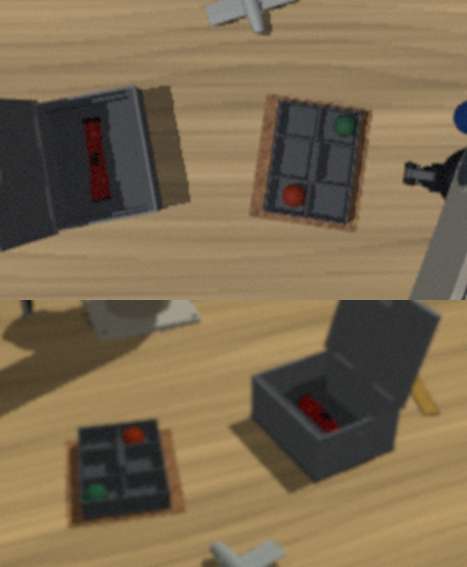

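The final view shows the tray flat and square in the middle of the mat, with both beads in their wells. The torch is visible in the open box and nothing else has moved. Handing in.

```bash
python3 -c "
from rig import manip
print(manip.sign_off())"
```

```text
the job is handed in; nothing more can be done
None
```

I unlocked the box, swung the lid back until it stayed open and set the tray level in the middle of the cork mat with both beads in their wells; the torch is in plain view in the box, and I handed the job in at about 34 s.

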